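Line up the stock along the worktop rail

TASK

Tidy the stock along the L-shaped metal rail: with the fingertips push the soap carton into the inside corner of the rail, one long side flat against the long leg and one end up against the end stop, and push the tall tin up beside it, so that the tin touches both the long leg and the carton's other end. Only push them along the worktop: do not pick either of them up or tip it over, and leave the low wide tin, the scourer and the dropper bottle where they stand.

Things in the scene. Friction and masses are not known exactly. Their poses are not given: they have to be found in the camera images.
- rail: Low L-shaped aluminium rail fixed to the worktop, 28 mm high, 5 mm thick. Origin: inside corner, at worktop height; x away from the robot, y left (yaw within 0.1 rad). Long leg: its face to the robot is the plane x = 0, y = 0 to -252 mm. End stop: its face to the right (-y) is the plane y = 0, x = 0 to -75 mm. Flanges 3 mm high lie only outside the L, to x = 31 and y = 27 mm.
- soap_carton: White carton of hand soap, standing: 36 mm (x) by 93 mm (y, long side) by 56 mm high, about 0.22 kg, loose. Origin: centre of its underside; z up. It starts in front of the long leg, right of the corner, its long side within 0.4 rad of the rail's direction.
- tall_tin: The taller and narrower of the two food tins: upright round tin, 76 mm diameter, 58 mm high, about 0.35 kg, loose. Origin: centre of its underside; z up; its yaw means nothing. It starts right of the carton, in front of the rail's line.
- low_tin: The lower and wider food tin: 86 mm diameter, 40 mm high, loose; stands left of the rail's end stop. Origin: centre of its underside. Leave it alone.
- scourer: Small dark green scouring block, 30 x 31 mm, 50 mm high, loose, standing behind the rail's long leg. Origin: centre of its underside. Leave it alone.
- dropper_bottle: Small brown bottle with a black dropper top, 34 mm diameter, 102 mm high, loose, standing behind the rail. Origin: centre of its underside. Leave it alone.

How it is judged:
By the outcome, as a careful person would: the job done as asked, in the order asked, and still so for the second after the job is handed in, with the robot touching nothing.
It also fails if it takes over 64 s, if anything falls off the work surface, if the arm or the gripper's body presses on something with over 40 N, if the wrist force passes 120 N, or if a joint passes its speed limit or range.

ROBOT

A 7-joint arm with a two-finger parallel gripper is mounted at the origin on a cart in front of the work surface, level with it; the furniture and walls round the work are solid. World frame = base frame: x ahead of the robot, y to its left, z up, the work surface at z = 0. Lengths are in m, angles in rad, forces in N, time in s.
With the tool pointing down it reaches from about 0.425 to 0.925 m from the base axis. Payload 6.8 kg.
Tool frame: the origin (TCP) lies at the very end of the fingers, on their centre line; the grasp point (between the pads) lies 19 mm behind it; z points along the fingers, y is the line along which they close (so a half turn about z gives the same grasp; the last joint's range is limited). The gripper opens to 85 mm and grips with 20 to 120 N. Pads are 22 mm wide; open, the fingers measure 114 mm over their backs; the gripper's body (76 mm by 85 mm) begins 54 mm behind the grasp point. The pads swing forward as they close: fully open they stand 13 mm farther back than shut.
Start: joints at [1.099, 0.477, 0.022, 1.555, -0.011, 1.109, -0.083], TCP at [0.24, -0.631, 0.231] pointing down, gripper open.
Joint ranges: [-2.96, 2.96], [-0.34, 2.1], [-1.41, 1.46], [0.24, 2.44], [-1.37, 4.51], [0.17, 1.92], [-2.96, 2.96]. Speed limits (rad/s): [2.39, 2.39, 3.14, 3.14, 3.14, 3.14, 3.14].

INTERFACE

Orientations are given as a unit quaternion [w, x, y, z].
In Python, from station import monitor, eyes, bot gives the robot as it stands.
- The arm moves only by the shell command python3 -m creep 'ROWS' [FORCE]. ROWS is a JSON list of rows, 1 to 20 of them, each an object with the fields dx, dy, dz (the shift in shares of the most that a row can go, 1 being 50 mm), turn (a turn about the tool's z in units of 0.2 rad), aperture (the opening from 0.0 (shut) to 1.0 (fully open)); a field left out counts as zero (the opening has to be given); each row shifts and turns the commanded pose from where the row before left it, along the tool's axes as they then stand; what a row does not reach is not made up. A row lasts 1/10 s, in which the tool goes at most 0.05 m and 0.15 rad, less where a joint would pass 70% of its speed; a pose out of reach is approached as far as the arm can. The fingers move at their own pace and stop on an object; FORCE is the grip in N (left out, the last holds). Time passes only in rows, so rows that do not move let the fingers close. It prints the time, the measured TCP pose, the force, the opening and the grip force at its end. Input that does not fit is refused with a message, and nothing moves.
- monitor.get_obs(): the state, without advancing time (a new reading comes with each control period).
- eyes.read_camera(name): name is "side" or "top" or "wrist"; returns the picture (420x560x3 uint8, blue, green, red); there is no depth.
- eyes.camera_info(name): a dict with "vertical_fov" (degrees; the focal length in pixels is half the picture's height over the tangent of half this angle, whatever the lens; pixels are square), "cx", "cy" (the principal point, pixels), "view" (4x4, takes a point from world to camera coordinates); the wrist camera has in their place "hand_eye" (4x4, takes a point from camera to tool coordinates, whose origin is the TCP and whose axes are the flange's). Camera axes: x right, y up, looking along -z (the intrinsics and any distortion apply to the point x, -y, -z); pixel columns grow to the right and rows downward; lengths in m; the calibration is good to about 2 mm. A picture is of the moment at which its call begins: read the wrist's pose just before it. camera_info takes no time and is no camera call.
- bot.hand_in(): hands the job in; it is judged then, once.
The state is a dict: "t": time; "q": joint angles; "joint_vel": joint speeds; "joint_torque": joint torques, N m; "eef_pos": TCP position; "tool_rot": TCP orientation; "contact_force": force on the tool from outside, world axes, zero at the start; "torque": the same for the moment, N m; "gripper_width": opening from 0.0 (shut) to 1.0 (fully open); "grasp_force": force on a finger pad.
Only numpy, scipy, OpenCV 4.12 (cv2) and the standard library are available. Lean on these libraries where they do the work, as an engineer would, in place of code of your own. Each camera call takes 0.05 s, during which the arm holds its last target. There are 200 camera calls.

## Working session

There is one attempt and no reset: what is moved stays moved. The work goes in short steps, Python scripts to look and compute and a shell command to move; the robot and the scene stay as the last step left them, time stands still between calls to the robot, and variables do not carry over. Pictures are saved under pics/ and viewed, at most 10 in all, crops included, and the job is handed in when it is done.

```bash
ls; mkdir -p pics
python3 - <<'E'
from station import monitor, eyes, bot
import cv2,numpy as np
o=monitor.get_obs(); print({k:np.round(v,3).tolist() for k,v in o.items()})
for n in("side","top","wrist"):
    cv2.imwrite(f"pics/{n}0.png",eyes.read_camera(n)); print(n,eyes.camera_info(n))
a=cv2.imread("pics/side0.png");b=cv2.imread("pics/top0.png")
E
```

```text
pics
{'t': 0.0, 'q': [1.099, 0.478, 0.022, 1.556, -0.012, 1.109, -0.083], 'joint_vel': [0.0, -0.002, 0.002, -0.002, -0.001, 0.0, 0.0], 'joint_torque': [0.0, -59.645, 1.608, -28.12, 0.012, 0.009, 0.0], 'eef_pos': [0.24, -0.63, 0.23], 'tool_rot': [-0.001, 0.984, 0.181, -0.0], 'contact_force': [0.266, 0.31, -0.168], 'torque': [-0.024, -0.047, -0.01], 'grasp_force': 0.0, 'gripper_width': 0.997}
side {'vertical_fov': 49.35178680498905, 'cx': 280.20535970492006, 'cy': 211.48562049402446, 'view': array([[-0.3218322 , -0.94663302,  0.01760584,  0.20586901],
       [ 0.64219269, -0.2045906 ,  0.73873625, -0.4114543 ],
       [-0.69571014,  0.24905545,  0.67376464, -0.49715954],
       [ 0.        ,  0.        ,  0.        ,  1.        ]])}
top {'vertical_fov': 56.2163321947073, 'cx': 280.71067484893507, 'cy': 205.037133451202, 'view': array([[-0.02477538, -0.99893822, -0.0388408 ,  0.06173949],
       [ 0.98281582, -0.0314478 ,  0.18189037, -0.58733965],
       [-0.1829187 , -0.03366694,  0.98255142, -0.77251972],
       [ 0.        ,  0.        ,  0.        ,  1.        ]])}
wrist {'vertical_fov': 70.91798906956245, 'cx': 282.43455184006507, 'cy': 208.79577039101963, 'hand_eye': array([[-2.74512751e-04,  9.53445107e-01,  3.01566498e-01,
         7.68773627e-02],
       [ 9.99999901e-01,  3.67138292e-04, -2.50470408e-04,
        -7.88036834e-05],
       [-3.49526394e-04,  3.01566399e-01, -9.53445114e-01,
        -1.41896770e-01],
       [ 0.00000000e+00,  0.00000000e+00,  0.00000000e+00,
         1.00000000e+00]])}
```

View pics/top0.png

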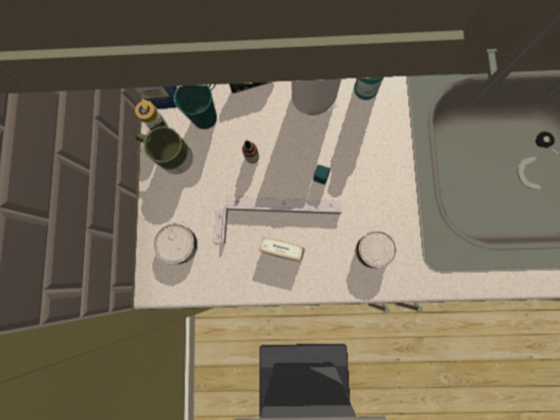

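View pics/side0.png

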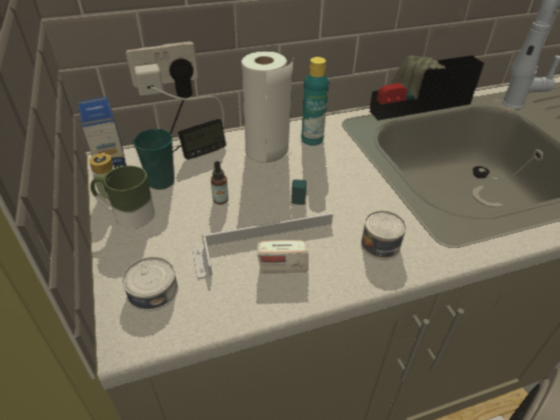

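The top view shows the rail's corner at about (226,208), the long leg ending at (340,211), the stop's end at (220,243), the carton at (281,249), and the tall tin at (376,250). The side view shows the carton at (283,256) and the tin at (384,233). I'll zoom in next.

```bash
cat > h.py <<'E'
import numpy as np,cv2
from station import monitor,eyes,bot
from scipy.spatial.transform import Rotation as R
def cam(n,pose=None):
    i=eyes.camera_info(n); f=210/np.tan(np.radians(i['vertical_fov'])/2)
    if n=='wrist':
        p,q=pose; T=np.eye(4); T[:3,:3]=R.from_quat(np.roll(q,-1)).as_matrix(); T[:3,3]=p
        V=np.linalg.inv(T@i['hand_eye'])
    else: V=i['view']
    return f,i['cx'],i['cy'],V
def proj(c,P):
    f,cx,cy,V=c; P=np.atleast_2d(P)@V[:3,:3].T+V[:3,3]
    return np.c_[cx+f*P[:,0]/-P[:,2],cy+f*P[:,1]/P[:,2]]
def ray(c,uv):
    f,cx,cy,V=c; uv=np.atleast_2d(uv).astype(float)
    d=np.c_[(uv[:,0]-cx)/f,-(uv[:,1]-cy)/f,-np.ones(len(uv))]@V[:3,:3]
    return -V[:3,:3].T@V[:3,3],d
def onz(c,uv,z):
    o,d=ray(c,uv); return o+d*((z-o[2])/d[:,2])[:,None]
def tri(c1,u1,c2,u2):
    A=[];b=[]
    for c,u in((c1,u1),(c2,u2)):
        o,d=ray(c,u); d=d[0]/np.linalg.norm(d[0]); M=np.eye(3)-np.outer(d,d); A.append(M);b.append(M@o)
    return np.linalg.lstsq(np.vstack(A),np.hstack(b),rcond=None)[0]
E
python3 - <<'E'
import cv2,numpy as np
t=cv2.imread("pics/top0.png");s=cv2.imread("pics/side0.png")
a=cv2.resize(t[190:275,205:405],None,fx=4,fy=3.5,interpolation=cv2.INTER_CUBIC)
a=cv2.resize(t[195:270,205:405],(800,300),interpolation=cv2.INTER_CUBIC)
b=cv2.resize(s[205:290,185:412],(800,300),interpolation=cv2.INTER_CUBIC)
cv2.imwrite("pics/z0.png",np.vstack([a,b]))
E
```

```text
(no output)
```

View pics/z0.png

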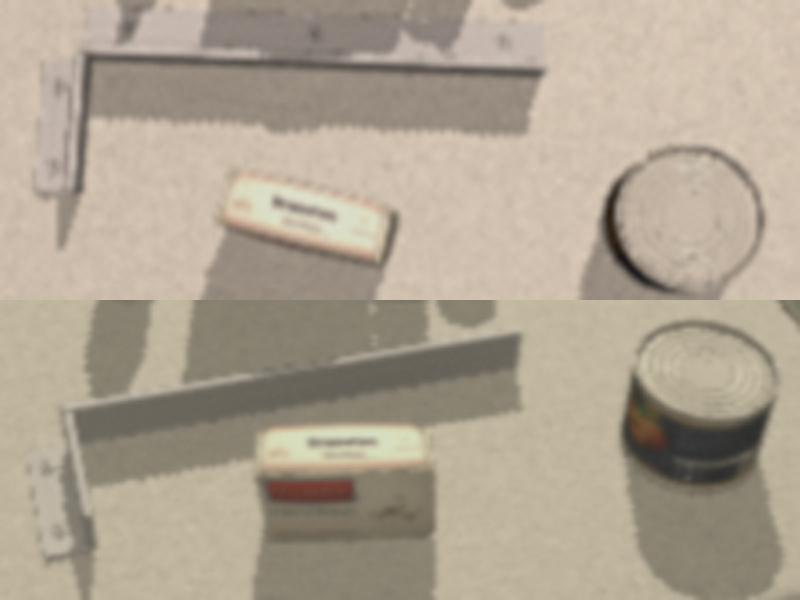

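The zoom gives clear top corners of the carton in both views, plus the rail's front edge and the tin's rim. I'll triangulate those.

Run:
```python
from h import *
T=cam('top');S=cam('side')
t=lambda p:np.array(p)/4+[205,195]-.4
s=lambda p:(np.array(p)-[0,300])/[3.524,3.529]+[185,205]-.4
ct=[(232,172),(397,207),(385,262),(220,225)]; cs=[(258,430),(428,430),(434,473),(258,473)]
P=[tri(T,t(a),S,s(b)) for a,b in zip(ct,cs)]; print('carton tri',np.round(P,4))
C=onz(T,[t(a) for a in ct],.056);print('top',C.round(4),C.mean(0));print('side',onz(S,[s(a) for a in cs],.056).round(4))
for n,e in(('t',((C[0]-C[1])+(C[3]-C[2]))/2),):print('len',np.linalg.norm(e),'yaw',np.arctan2(-e[0],e[1]))
print('tin',tri(T,t((688,218)),S,s((705,372))),onz(T,t((688,218)),.058),onz(S,s((705,372)),.058),onz(T,[t((613,218)),t((763,218))],.058))
for n,a,b in(('corner',(88,54),(72,408)),('end',(543,69),(520,335)),('stop',(80,190),(90,545))):
    print(n,tri(T,t(a),S,s(b)).round(4),onz(T,t(a),.028).round(4),onz(S,s(b),.028).round(4))
```

```text
carton tri [[ 0.5209  0.0836  0.0564]
 [ 0.5013 -0.0006  0.0489]
 [ 0.4733  0.0068  0.0485]
 [ 0.494   0.091   0.0552]]
top [[ 5.212e-01  8.430e-02  5.600e-02]
 [ 5.007e-01 -5.000e-04  5.600e-02]
 [ 4.729e-01  6.700e-03  5.600e-02]
 [ 4.940e-01  9.100e-02  5.600e-02]] [0.49720004 0.04536995 0.056     ]
side [[0.5209 0.0829 0.056 ]
 [0.495  0.0022 0.056 ]
 [0.4672 0.0099 0.056 ]
 [0.4934 0.0912 0.056 ]]
len 0.08706355938588556 yaw -0.24142640917762936
tin [ 0.49051977 -0.14943924  0.05567558] [[ 0.49087333 -0.14802948  0.058     ]] [[ 0.4881071  -0.14890049  0.058     ]] [[ 0.49191859 -0.11013446  0.058     ]
 [ 0.48983188 -0.18578607  0.058     ]]
corner [0.5907 0.1643 0.0294] [[0.5909 0.1644 0.028 ]] [[0.5922 0.1642 0.028 ]]
end [ 0.5744 -0.0838  0.0265] [[ 0.5749 -0.0822  0.028 ]] [[ 0.5723 -0.0844  0.028 ]]
stop [0.519  0.1729 0.0031] [[0.5168 0.1687 0.028 ]] [[0.4979 0.1752 0.028 ]]
```

Units first: shifts go in shares of 50 mm and turns go in units of 0.2 rad. So -0.04 m is -0.8, 0.04 m is 0.8, 0.143 rad is 0.715.

```bash
python3 -m creep '[{"turn": 0.715,"aperture": 0.4},{"turn": 0.715,"aperture": 0.4},{"turn": 0.715,"aperture": 0.4},{"dx": 0.8,"aperture": 0.4},{"dx": 0.8,"aperture": 0.4},{"dx": 0.8,"aperture": 0.4},{"dx": 0.8,"aperture": 0.4},{"dy": -0.8,"aperture": 0.4},{"dy": -0.8,"aperture": 0.4},{"dy": -0.8,"aperture": 0.4},{"dy": -0.8,"aperture": 0.4},{"dy": -0.8,"aperture": 0.4},{"dy": -0.8,"aperture": 0.4},{"dy": -0.8,"aperture": 0.4},{"dy": -0.8,"aperture": 0.4}]'; python3 -m creep '[{"dy": -0.8,"aperture": 0.4},{"dy": -0.8,"aperture": 0.4},{"dy": -0.8,"aperture": 0.4},{"dy": -0.8,"aperture": 0.4},{"dy": -0.8,"aperture": 0.4},{"dy": -0.8,"aperture": 0.4},{"dy": -0.8,"aperture": 0.4},{"dy": -0.8,"aperture": 0.4},{"aperture": 0.4},{"aperture": 0.4}]'
cat >> h.py <<'E'
O=np.array([.591,.1643]);PSI=-.065
X=np.array([np.cos(PSI),np.sin(PSI)]);Y=np.array([-X[1],X[0]])
def rail(p): d=np.asarray(p)[...,:2]-O; return np.stack([d@X,d@Y],-1)
def toolto(x,y,z):
    "rail-frame target -> shift in tool axes; tool angle in rail frame"
    o=monitor.get_obs(); M=R.from_quat(np.roll(o['tool_rot'],-1)).as_matrix()
    w=np.r_[O+x*X+y*Y,z]-o['eef_pos']; a=np.arctan2(M[1,0],M[0,0])-PSI
    print('t',round(o['t'],2),'rail xy',rail(o['eef_pos']).round(4),'z',round(o['eef_pos'][2],4),'tool ang',round(a,3),'shift',(M.T@w).round(4),'F',np.round(o['contact_force'],1))
E
python3 -c "
from h import *
toolto(-.135,-.125,.012)"
```

```text
t: 1.65
eef_pos: [0.4205, -0.3202, 0.2312]
tool_rot: [-0.0, 0.999, -0.033, -0.0]
contact_force: [0.9, 0.1, 0.6]
gripper_width: 0.4
grasp_force: 0.0
t: 2.65
eef_pos: [0.4414, -0.002, 0.2312]
tool_rot: [0.0, 1.0, -0.031, -0.0]
contact_force: [-0.1, -1.5, 0.1]
gripper_width: 0.402
grasp_force: 0.0
t 2.65 rail xy [-0.1385 -0.1757] z 0.2312 tool ang 0.002 shift [ 0.0036 -0.0508  0.2192] F [-0.1 -1.5  0.1]
```

Scaled: -0.025 m is -0.5.

```bash
python3 -m creep '[{"dy": -0.5,"aperture": 0.4},{"dy": -0.5,"aperture": 0.4},{"aperture": 0.4}]' >/dev/null
python3 - <<'E'
from h import *
import json
o=monitor.get_obs(); im=eyes.read_camera('wrist'); cv2.imwrite('pics/w1.png',im)
json.dump([list(o['eef_pos']),list(o['tool_rot'])],open('w1.json','w'))
E
```

```text
(no output)
```

View pics/w1.png

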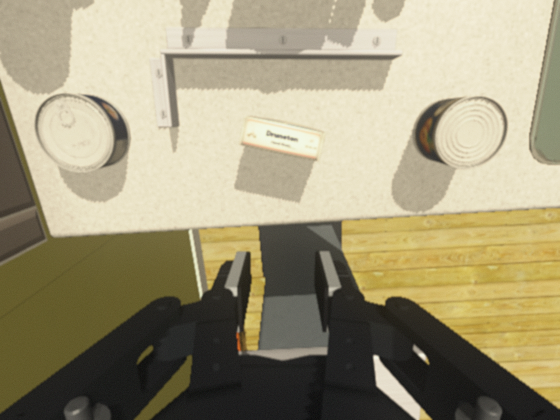

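The wrist view shows the rail corner at (172,54), leg end at (400,55), carton lid corners at (249,117), (323,132), (318,160) and (242,143), and the tin rim centred at (467,132).

Run:
```python
from h import *
import json
W=cam('wrist',json.load(open('w1.json')))
C=onz(W,[(249,117),(323,132),(318,160),(242,143)],.056); e=(C[0]-C[1]+C[3]-C[2])/2
print(C.round(4),C.mean(0),'yaw',np.arctan2(-e[0],e[1]),np.linalg.norm(e),'rail',rail(C.mean(0)))
T=onz(W,[(467,132)],.058);print('tin',T,rail(T))
A=onz(W,[(172,54),(400,55),(173,126)],.028);print('rail',A.round(4),np.arctan2(-(A[0]-A[1])[0],(A[0]-A[1])[1]))
print('edge',onz(W,[(50,236),(300,222)],0))
toolto(-.135,-.125,.012)
```

```text
[[0.5226 0.0784 0.056 ]
 [0.5028 0.0028 0.056 ]
 [0.474  0.0088 0.056 ]
 [0.497  0.0883 0.056 ]] [0.49909697 0.04457637 0.056     ] yaw -0.2689070426758831 0.08039302684044643 rail [-0.08393239 -0.12544029]
tin [[ 0.49345474 -0.14573361  0.058     ]] [[-0.07720127 -0.31571488]]
rail [[ 0.5909  0.1562  0.028 ]
 [ 0.5747 -0.0835  0.028 ]
 [ 0.5184  0.1679  0.028 ]] -0.06763389285943779
edge [[0.38520796 0.37140573 0.        ]
 [0.38392465 0.02910757 0.        ]]
t 3.0 rail xy [-0.1382 -0.1265] z 0.2312 tool ang 0.0 shift [ 0.0033 -0.0015  0.2192] F [ 1.1 -0.3 -0.4]
```

Scaled: 0.04 m is 0.8, 0.018 m is 0.36.

```bash
python3 -m creep '[{"dy": -0.04,"dz": 0.8,"aperture": 0.4},{"dz": 0.8,"aperture": 0.4},{"dz": 0.8,"aperture": 0.4},{"dz": 0.8,"aperture": 0.4},{"dz": 0.8,"aperture": 0.4},{"dz": 0.36,"aperture": 0.4},{"aperture": 0.4}]'; python3 -m creep '[{"dx": 0.12,"aperture": 0.4},{"dx": 0.12,"aperture": 0.4},{"dx": 0.12,"aperture": 0.4},{"dx": 0.12,"aperture": 0.4},{"dx": 0.12,"aperture": 0.4},{"dx": 0.12,"aperture": 0.4},{"dx": 0.12,"aperture": 0.4},{"dx": 0.12,"aperture": 0.4},{"dx": 0.12,"aperture": 0.4},{"dx": 0.12,"aperture": 0.4},{"aperture": 0.4}]'
python3 - <<'E'
from h import *
toolto(-.047,-.125,.012)
t=eyes.read_camera('top');s=eyes.read_camera('side')
cv2.imwrite("pics/z1.png",np.vstack([cv2.resize(t[195:270,205:405],(800,300),interpolation=2),cv2.resize(s[205:290,185:412],(800,300),interpolation=2)]))
E
```

```text
t: 3.7
eef_pos: [0.4429, 0.0468, 0.011]
tool_rot: [0.001, 0.999, -0.034, -0.003]
contact_force: [-0.5, -0.6, -0.0]
gripper_width: 0.399
grasp_force: 0.0
t: 4.8
eef_pos: [0.505, 0.0455, 0.0134]
tool_rot: [0.0, 0.999, -0.033, -0.0]
contact_force: [-3.3, 0.4, 4.1]
gripper_width: 0.397
grasp_force: 0.8
t 4.8 rail xy [-0.0781 -0.1242] z 0.0134 tool ang -0.0 shift [0.0311 0.0008 0.0014] F [-3.3  0.4  4.1]
```

View pics/z1.png

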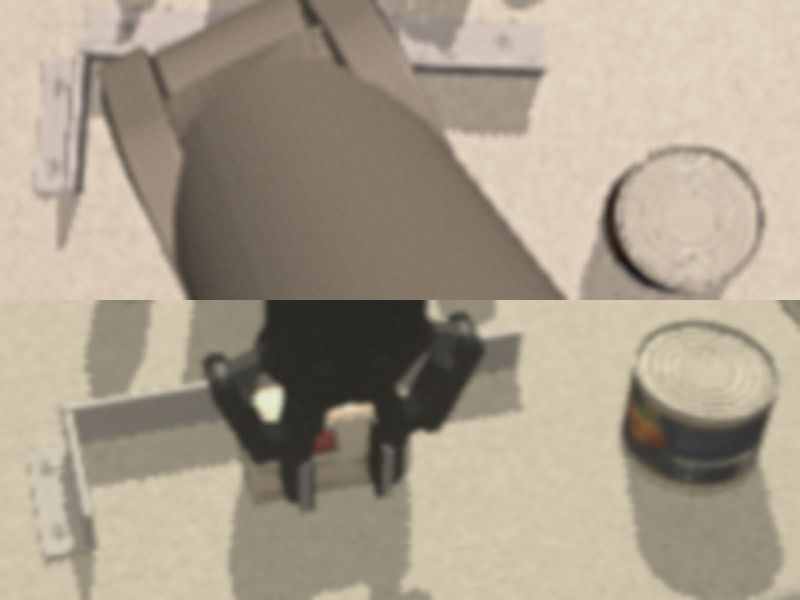

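The carton is square against both fingertips and the tin hasn't been touched. I'll continue to the long leg.

Scaled: 0.006 m is 0.12, 0.004 m is 0.08.

```bash
python3 -m creep '[{"dx": 0.12,"aperture": 0.4},{"dx": 0.12,"aperture": 0.4},{"dx": 0.12,"aperture": 0.4},{"dx": 0.08,"aperture": 0.4},{"dx": 0.06,"aperture": 0.4},{"dx": 0.06,"aperture": 0.4},{"aperture": 0.4}]';  python3 -m creep '[{"dx": 0.06,"aperture": 0.4},{"dx": 0.04,"aperture": 0.4},{"aperture": 0.4}]';python3 -c "
from h import *
toolto(-.047,-.125,.012)"
```

```text
t: 5.6
eef_pos: [0.5316, 0.0438, 0.0134]
tool_rot: [0.0, 0.999, -0.032, -0.001]
contact_force: [-5.7, 1.0, 6.0]
gripper_width: 0.398
grasp_force: 2.0
t: 5.9
eef_pos: [0.5372, 0.0434, 0.0134]
tool_rot: [0.0, 0.999, -0.032, -0.001]
contact_force: [-6.4, 1.0, 5.7]
gripper_width: 0.403
grasp_force: 2.4
t 5.9 rail xy [-0.0458 -0.1242] z 0.0134 tool ang 0.0 shift [-0.0012  0.0008  0.0014] F [-6.4  1.   5.7]
```

Scaled: 0.002 m is 0.04.

```bash
python3 -m creep '[{"dx": 0.04,"aperture": 0.4},{"dx": 0.04,"aperture": 0.4},{"aperture": 0.4}]';  python3 -m creep '[{"dx": 0.04,"aperture": 0.4},{"dx": 0.04,"aperture": 0.4},{"aperture": 0.4}]'
python3 - <<'E'
from h import *
toolto(-.047,-.125,.012)
s=eyes.read_camera('side')
cv2.imwrite("pics/z2.png",cv2.resize(s[195:285,185:345],(800,450),interpolation=2))
E
```

```text
t: 6.2
eef_pos: [0.5371, 0.0434, 0.0134]
tool_rot: [0.001, 0.999, -0.032, -0.004]
contact_force: [-19.0, 1.2, 22.9]
gripper_width: 0.402
grasp_force: 8.6
t: 6.5
eef_pos: [0.537, 0.0433, 0.0134]
tool_rot: [0.002, 0.999, -0.032, -0.008]
contact_force: [-31.6, 1.6, 36.0]
gripper_width: 0.4
grasp_force: 13.6
t 6.5 rail xy [-0.046  -0.1242] z 0.0134 tool ang 0.001 shift [-0.0009  0.0008  0.0014] F [-31.6   1.6  36. ]
```

View pics/z2.png

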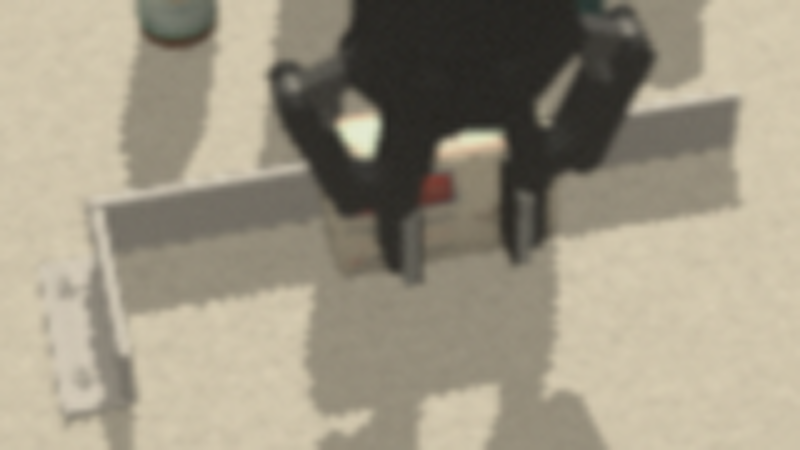

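The carton is against the leg, with the force jumping at rail x = -0.046 as predicted. Next I back off, go round to its right end with the fingers shut, and push towards the stop.

```bash
python3 -m creep '[{"dx": -0.2,"aperture": 0.4},{"dx": -0.4,"aperture": 0.4},{"dz": -0.8,"aperture": 0.0},{"dz": -0.8,"aperture": 0.0},{"dy": 0.8,"aperture": 0.0},{"dy": 0.9,"aperture": 0.0},{"dx": 0.5,"aperture": 0.0},{"dx": 0.5,"aperture": 0},{"aperture": 0},{"aperture": 0},{"aperture": 0}]' >/dev/null
python3 - <<'E'
from h import *
toolto(-.020,-.208,.012)
o=monitor.get_obs();W=cam('wrist',(o['eef_pos'],o['tool_rot']));im=eyes.read_camera('wrist');cv2.imwrite("pics/w2.png",im)
print(proj(W,np.r_[O-.018*X-.172*Y,.056]))
E
```

```text
t 7.65 rail xy [-0.018  -0.2092] z 0.093 tool ang 0.0 shift [-0.002  -0.0012  0.081 ] F [-0.7 -0.7 -0.1]
[[225.76037895 238.2941686 ]]
```

View pics/w2.png

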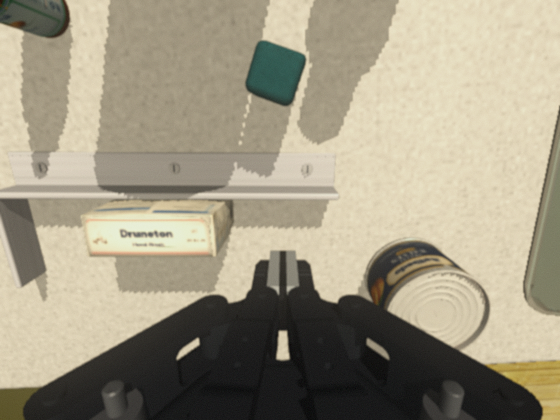

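The wrist view shows the carton flush along the leg with its right end at about (218,237), and clear space for the finger at (283,260). Now I lower and push it to the stop.

Scaled: 0.04 m is 0.8, -0.006 m is -0.12.

```bash
python3 -m creep '[{"dx": -0.02,"dz": 0.8,"aperture": 0},{"dz": 0.8,"aperture": 0},{"aperture": 0},{"dy": -0.12,"aperture": 0},{"dy": -0.12,"aperture": 0},{"dy": -0.12,"aperture": 0},{"dy": -0.12,"aperture": 0},{"dy": -0.12,"aperture": 0},{"dy": -0.12,"aperture": 0},{"dy": -0.12,"aperture": 0},{"dy": -0.12,"aperture": 0},{"dy": -0.12,"aperture": 0},{"dy": -0.12,"aperture": 0},{"dy": -0.12,"aperture": 0},{"dy": -0.12,"aperture": 0},{"dy": -0.12,"aperture": 0},{"dy": -0.12,"aperture": 0},{"dy": -0.08,"aperture": 0},{"aperture": 0}]';python3 -m creep '[{"dy": -0.06,"aperture": 0},{"dy": -0.06,"aperture": 0},{"aperture": 0}]';python3 -c "
from h import *
toolto(-.019,-.1075,.012)"
```

```text
t: 9.6
eef_pos: [0.566, 0.0433, 0.0145]
tool_rot: [0.001, 0.999, -0.033, 0.001]
contact_force: [-0.7, -4.4, 7.1]
gripper_width: -0.0
grasp_force: 4.2
t: 9.9
eef_pos: [0.5663, 0.0487, 0.0145]
tool_rot: [0.001, 0.999, -0.033, 0.001]
contact_force: [-1.1, -5.4, 8.2]
gripper_width: 0.003
grasp_force: 4.7
t 9.9 rail xy [-0.0171 -0.1169] z 0.0145 tool ang -0.002 shift [-0.0019 -0.0094  0.0025] F [-1.1 -5.4  8.2]
```

Scaled: -0.003 m is -0.06.

```bash
python3 -m creep '[{"dy": -0.06,"aperture": 0},{"dy": -0.06,"aperture": 0},{"aperture": 0}]';python3 -m creep '[{"dy": -0.06,"aperture": 0},{"dy": -0.04,"aperture": 0},{"aperture": 0}]'
```

```text
t: 10.2
eef_pos: [0.5668, 0.0547, 0.0145]
tool_rot: [0.001, 0.999, -0.033, 0.001]
contact_force: [-0.7, -5.6, 8.0]
gripper_width: 0.001
grasp_force: 4.8
t: 10.5
eef_pos: [0.5671, 0.0593, 0.0145]
tool_rot: [0.001, 0.999, -0.034, 0.001]
contact_force: [0.1, -6.4, 8.2]
gripper_width: 0.001
grasp_force: 5.1
```

```bash
python3 -m creep '[{"dy": -0.04,"aperture": 0},{"dy": -0.04,"aperture": 0},{"aperture": 0}]';python3 -c "
from h import *
toolto(-.019,-.1075,.012)"
```

```text
t: 10.8
eef_pos: [0.567, 0.0594, 0.0145]
tool_rot: [0.003, 0.999, -0.035, 0.0]
contact_force: [-0.9, -15.2, 11.8]
gripper_width: 0.001
grasp_force: 8.5
t 10.8 rail xy [-0.0171 -0.1062] z 0.0145 tool ang -0.005 shift [-0.0019  0.0013  0.0025] F [ -0.9 -15.2  11.8]
```

The carton is seated against the stop. Now the tin: back off, lift and turn the tool so that a half-open two-finger cradle faces roughly +y.

Scaled: -0.04 m is -0.8, 0.04 m is 0.8, -0.137 rad is -0.685.

```bash
python3 -m creep '[{"dy": 0.3,"aperture": 0},{"dx": -0.2,"dy": 0.3,"aperture": 0},{"dz": -0.8,"aperture": 0},{"dz": -0.8,"aperture": 0},{"dy": 0.8,"turn": -0.685,"aperture": 0.5},{"turn": -0.685,"aperture": 0.5},{"turn": -0.685,"aperture": 0.5},{"turn": -0.685,"aperture": 0.5},{"turn": -0.685,"aperture": 0.5},{"turn": -0.685,"aperture": 0.5},{"turn": -0.685,"aperture": 0.5},{"turn": -0.685,"aperture": 0.5},{"turn": -0.685,"aperture": 0.5},{"turn": -0.685,"aperture": 0.5},{"aperture": 0.5}]';python3 - <<'E'
from h import *
toolto(-.090,-.374,.095)
print(monitor.get_obs()['q'])
t=eyes.read_camera('top');cv2.imwrite('pics/t3.png',t)
print('sink',onz(cam('top'),[(419,250),(410,150)],0))
E
```

```text
t: 12.3
eef_pos: [0.5505, -0.004, 0.0929]
tool_rot: [-0.001, 0.794, 0.608, -0.0]
contact_force: [-0.0, -0.0, -0.0]
gripper_width: 0.497
grasp_force: 0.0
t 12.3 rail xy [-0.0294 -0.1706] z 0.0929 tool ang 1.371 shift [-0.2114 -0.019  -0.0021] F [-0. -0. -0.]
[ 0.34389627  0.51416651 -0.57308993  1.9399068   0.38109369  0.79692987
 -0.70613191]
sink [[ 0.49023515 -0.2509667   0.        ]
 [ 0.71710179 -0.25069325  0.        ]]
```

```bash
python3 -m creep '[{"dx": -0.84,"dy": -0.08,"aperture": 0.5},{"dx": -0.84,"dy": -0.08,"aperture": 0.5},{"dx": -0.84,"dy": -0.08,"aperture": 0.5},{"dx": -0.84,"dy": -0.08,"aperture": 0.5},{"dx": -0.84,"dy": -0.08,"aperture": 0.5},{"aperture": 0.5},{"aperture": 0.5}]' >/dev/null;python3 - <<'E'
from h import *
toolto(-.090,-.374,.012)
o=monitor.get_obs();W=cam('wrist',(o['eef_pos'],o['tool_rot']));cv2.imwrite("pics/w3.png",eyes.read_camera('wrist'))
r=[O-.079*X-.317*Y+.038*(np.cos(a)*X+np.sin(a)*Y) for a in np.arange(4)*np.pi/2+1.371]
print(proj(W,[np.r_[p,.058] for p in r]).round())
E
```

```text
t 13.05 rail xy [-0.0906 -0.3731] z 0.0932 tool ang 1.364 shift [-0.0008  0.0008  0.0812] F [ 0.8 -0.1  0.4]
[[282.  81.]
 [218. 151.]
 [283. 211.]
 [347. 150.]]
```

View pics/w3.png

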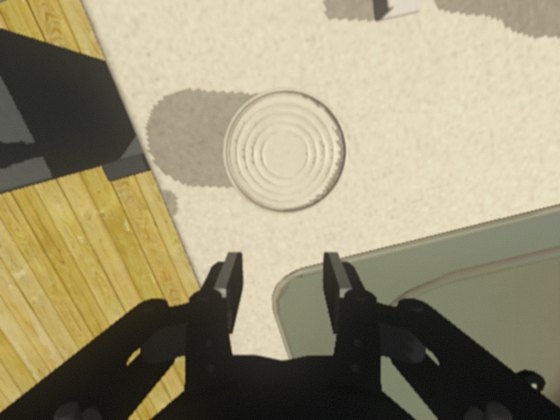

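The tin rim is centred at (283,152) between the fingers, exactly as predicted. I'll lower and push it along.

```bash
python3 -m creep '[{"dz": 0.8,"aperture": 0.5},{"dz": 0.76,"aperture": 0.5},{"aperture": 0.5},{"dx": 0.12,"aperture": 0.5},{"dx": 0.12,"aperture": 0.5},{"dx": 0.12,"aperture": 0.5},{"dx": 0.12,"aperture": 0.5},{"dx": 0.12,"aperture": 0.5},{"dx": 0.12,"aperture": 0.5},{"dx": 0.12,"aperture": 0.5},{"dx": 0.12,"aperture": 0.5},{"dx": 0.12,"aperture": 0.5},{"dx": 0.12,"aperture": 0.5},{"dx": 0.12,"aperture": 0.5},{"dx": 0.12,"aperture": 0.5},{"dx": 0.12,"aperture": 0.5},{"dx": 0.12,"aperture": 0.5},{"dx": 0.12,"aperture": 0.5}]';python3 -m creep '[{"dx": 0.12,"aperture": 0.5},{"dx": 0.12,"aperture": 0.5},{"dx": 0.12,"aperture": 0.5},{"dx": 0.12,"aperture": 0.5},{"dx": 0.12,"aperture": 0.5},{"dx": 0.12,"aperture": 0.5},{"dx": 0.12,"aperture": 0.5},{"dx": 0.12,"aperture": 0.5},{"dx": 0.12,"aperture": 0.5},{"dx": 0.12,"aperture": 0.5},{"dx": 0.12,"aperture": 0.5},{"dx": 0.12,"aperture": 0.5},{"dx": 0.12,"aperture": 0.5},{"dx": 0.12,"aperture": 0.5},{"aperture": 0.5}]';python3 - <<'E'
from h import *
toolto(-.090,-.374,.012)
o=monitor.get_obs();W=cam('wrist',(o['eef_pos'],o['tool_rot']));cv2.imwrite("pics/w4.png",eyes.read_camera('wrist'))
c=np.array([-.045,-.155])
print(proj(W,[np.r_[O+(c[0]+.038*np.cos(a))*X+(c[1]+.038*np.sin(a))*Y,.058] for a in np.arange(4)*np.pi/2+1.364]).round())
E
```

```text
t: 14.9
eef_pos: [0.5014, -0.116, 0.0164]
tool_rot: [0.001, 0.795, 0.606, -0.001]
contact_force: [-1.7, -7.1, 7.1]
gripper_width: 0.505
grasp_force: 4.0
t: 16.4
eef_pos: [0.5236, -0.0336, 0.0163]
tool_rot: [0.001, 0.795, 0.607, 0.0]
contact_force: [-0.6, -4.5, 4.0]
gripper_width: 0.502
grasp_force: 2.5
t 16.4 rail xy [-0.0544 -0.2018] z 0.0163 tool ang 1.369 shift [-0.1758 -0.0005  0.0044] F [-0.6 -4.5  4. ]
[[284.  87.]
 [175. 202.]
 [282. 295.]
 [390. 203.]]
```

View pics/w4.png

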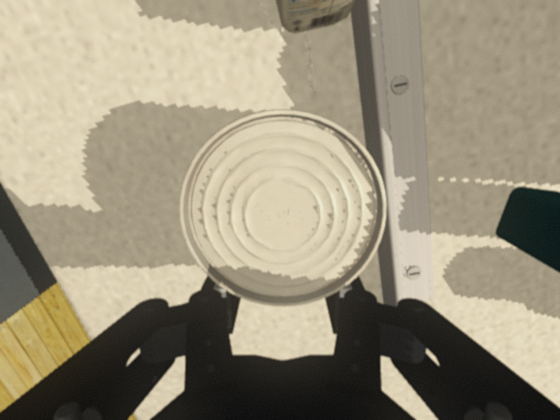

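The tin sits in the cradle, with its rim centred at (283,207), a few mm off the leg (face at x≈380) and about 3 cm short of the carton (end at (315,28)). I'll carry on in small steps.

Scaled: 0.005 m is 0.1, 0.004 m is 0.08.

```bash
python3 -m creep '[{"dx": 0.1,"dy": 0.01,"aperture": 0.5},{"dx": 0.1,"dy": 0.01,"aperture": 0.5},{"dx": 0.1,"dy": 0.01,"aperture": 0.5},{"dx": 0.08,"dy": 0.01,"aperture": 0.5},{"dx": 0.06,"aperture": 0.5},{"aperture": 0.5}]';python3 -m creep '[{"dx": 0.06,"aperture": 0.5},{"dx": 0.04,"aperture": 0.5},{"aperture": 0.5}]';python3 -m creep '[{"dx": 0.04,"aperture": 0.5},{"dx": 0.04,"aperture": 0.5},{"aperture": 0.5}]';python3 -c "
from h import *
toolto(-.046,-.170,.012)"
```

```text
t: 17.05
eef_pos: [0.5307, -0.0134, 0.0158]
tool_rot: [0.001, 0.795, 0.607, -0.0]
contact_force: [-1.6, -4.8, 6.3]
gripper_width: 0.501
grasp_force: 3.7
t: 17.35
eef_pos: [0.532, -0.0088, 0.0158]
tool_rot: [0.001, 0.795, 0.607, -0.001]
contact_force: [-1.7, -5.9, 4.8]
gripper_width: 0.496
grasp_force: 3.8
t: 17.65
eef_pos: [0.533, -0.005, 0.0157]
tool_rot: [0.001, 0.795, 0.607, -0.001]
contact_force: [-1.5, -5.3, 5.2]
gripper_width: 0.501
grasp_force: 3.8
t 17.65 rail xy [-0.0469 -0.1727] z 0.0157 tool ang 1.369 shift [0.0028 0.0003 0.0037] F [-1.5 -5.3  5.2]
```

Scaled: 0.002 m is 0.04, 0.001 m is 0.02.

```bash
python3 -m creep '[{"dx": 0.04,"dy": 0.02,"aperture": 0.5},{"dx": 0.02,"dy": 0.02,"aperture": 0.5},{"aperture": 0.5}]';python3 -m creep '[{"dx": 0.02,"dy": 0.02,"aperture": 0.5},{"dx": 0.02,"aperture": 0.5},{"aperture": 0.5}]';python3 -c "
from h import *
toolto(-.046,-.170,.012)"
```

```text
t: 17.95
eef_pos: [0.5346, -0.0028, 0.0155]
tool_rot: [0.0, 0.795, 0.607, -0.002]
contact_force: [-2.9, -5.6, 6.9]
gripper_width: 0.501
grasp_force: 4.5
t: 18.25
eef_pos: [0.535, -0.0024, 0.0153]
tool_rot: [0.0, 0.795, 0.607, -0.003]
contact_force: [-6.6, -9.1, 9.6]
gripper_width: 0.502
grasp_force: 6.0
t 18.25 rail xy [-0.0451 -0.1699] z 0.0153 tool ang 1.368 shift [-0.0002 -0.0009  0.0033] F [-6.6 -9.1  9.6]
```

Resistance is rising in both directions. A little more diagonal pressure, then back off.

Scaled: 0.0015 m is 0.03, 0.001 m is 0.02.

```bash
python3 -m creep '[{"dx": 0.03,"dy": 0.03,"aperture": 0.5},{"dx": 0.02,"dy": 0.03,"aperture": 0.5},{"aperture": 0.5}]';python3 -m creep '[{"dx": 0.02,"dy": 0.02,"aperture": 0.5},{"dx": 0.02,"dy": 0.02,"aperture": 0.5},{"aperture": 0.5}]';python3 -c "
from h import *
toolto(-.046,-.170,.012)"
```

```text
t: 18.55
eef_pos: [0.5351, -0.0022, 0.0145]
tool_rot: [-0.001, 0.795, 0.606, -0.006]
contact_force: [-13.9, -11.6, 13.3]
gripper_width: 0.502
grasp_force: 9.8
t: 18.85
eef_pos: [0.5351, -0.0022, 0.0142]
tool_rot: [-0.001, 0.795, 0.606, -0.009]
contact_force: [-19.8, -13.4, 21.0]
gripper_width: 0.501
grasp_force: 13.0
t 18.85 rail xy [-0.045  -0.1698] z 0.0142 tool ang 1.368 shift [-0.0004 -0.0009  0.0023] F [-19.8 -13.4  21. ]
```

```bash
python3 -m creep '[{"dx": -0.04,"dy": -0.08,"aperture": 0.5},{"dx": -0.2,"aperture": 0.5},{"dx": -0.4,"aperture": 0.5},{"dx": -0.6,"aperture": 0.5},{"dz": -0.8,"aperture": 0.5},{"dz": -0.8,"aperture": 0.5},{"dx": -0.4,"dz": -0.8,"aperture": 0.5},{"dx": -0.6,"dz": -0.8,"aperture": 0.5},{"dx": -0.6,"dz": -0.6,"aperture": 0.5},{"aperture": 0.5},{"aperture": 0.5}]';python3 - <<'E'
from h import *
toolto(-.046,-.170,.012)
w=eyes.read_camera('wrist');t=eyes.read_camera('top');s=eyes.read_camera('side')
for n,i in zip('wts',(w,t,s)):cv2.imwrite(f'pics/f_{n}.png',i)
a=np.hstack([cv2.resize(w,(400,300)),cv2.resize(t[190:280,195:315],(400,300),interpolation=2)])
b=cv2.resize(s[205:292,180:412],(800,300),interpolation=2)
cv2.imwrite('pics/f.png',np.vstack([a,b]))
E
```

```text
t: 19.95
eef_pos: [0.5025, -0.1329, 0.2059]
tool_rot: [0.001, 0.795, 0.607, 0.001]
contact_force: [-0.8, 0.4, 0.1]
gripper_width: 0.498
grasp_force: 0.0
t 19.95 rail xy [-0.069  -0.3023] z 0.2059 tool ang 1.368 shift [ 0.1341 -0.0044  0.1939] F [-0.8  0.4  0.1]
```

View pics/f.png

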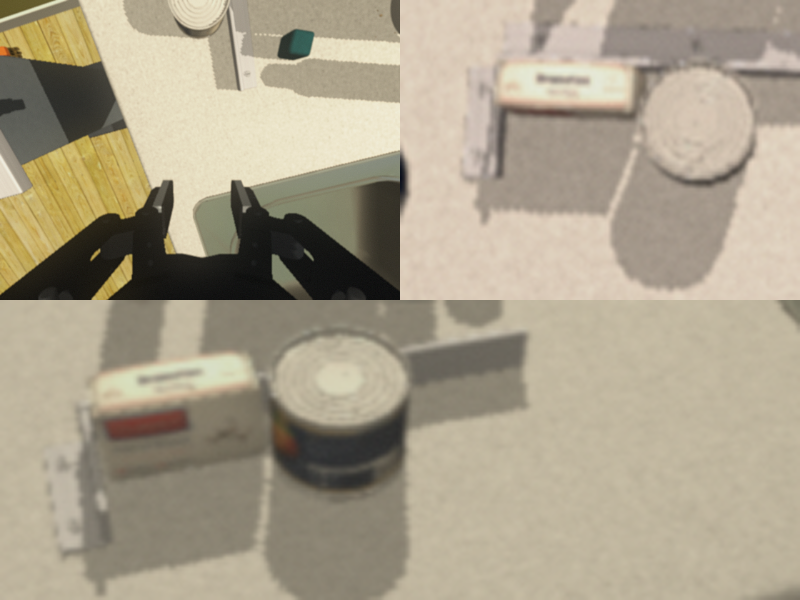

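The final views show the tin against the leg, but a thin lit strip between the carton and the tin (top crop (640,140)–(612,215)) suggests a gap of 2–3 mm. My last push was mostly into the leg, so I'll push again mainly along it.

Run:
```python
from h import *
toolto(-.050,-.195,.014)
im=cv2.imread('pics/f_t.png'); T=cam('top')
c=cv2.HoughCircles(cv2.GaussianBlur(cv2.resize(cv2.cvtColor(im,6)[195:260,255:330],None,fx=4,fy=4,interpolation=2),(5,5),1),cv2.HOUGH_GRADIENT,1,200,param1=80,param2=15,minRadius=58,maxRadius=85)
print(c); 
if c is not None:
    u=c[0,0,:2]/4+[255,195]-.4; print(u,rail(onz(T,[u],.058)))
g=cv2.cvtColor(im,6)
for r in(214,218,222,226):print(r,g[r,258:278])
print('expected lid ends',proj(T,[np.r_[O-.018*X-.093*Y,.056],np.r_[O-.036*X-.093*Y,.056],np.r_[O-.036*X-.093*Y,.0]]).round(1))
```

```text
t 20.1 rail xy [-0.0699 -0.3006] z 0.2042 tool ang 1.372 shift [ 0.1073 -0.0009  0.1903] F [ 0.1  0.4 -0.6]
[[[118.5 128.5  67.4]]]
[284.225 226.725] [[-0.04043095 -0.12839971]]
214 [222 223 226 227 221 212 191 147 126 116 117 144 161 152 145 164 187 195
 194 193]
218 [225 227 226 225 220 209 178 135 117 118 123 138 176 193 193 195 196 193
 194 192]
222 [148 148 149 149 158 165 143 119 123 138 165 189 189 193 193 193 194 195
 196 199]
226 [140 141 135 132 133 131 131 138 161 172 187 195 192 193 191 193 195 201
 199 195]
expected lid ends [[267.8 215.6]
 [267.4 224.1]
 [269.2 227.5]]
```

```bash
python3 -m creep '[{"dx": 0.8,"dz": 0.4,"aperture": 0.5},{"dx": 0.8,"dz": 0.6,"aperture": 0.5},{"dx": 0.54,"dz": 0.4,"aperture": 0.5},{"dy": -0.02,"dz": 0.8,"aperture": 0.5},{"dz": 0.8,"aperture": 0.5},{"dz": 0.76,"aperture": 0.5},{"aperture": 0.5},{"dx": 0.1,"aperture": 0.5},{"dx": 0.1,"aperture": 0.5},{"dx": 0.08,"aperture": 0.5},{"dx": 0.08,"aperture": 0.5},{"dx": 0.06,"aperture": 0.5},{"aperture": 0.5}]';python3 -c "
from h import *
toolto(-.046,-.170,.014)"
```

```text
t: 21.4
eef_pos: [0.5352, -0.0085, 0.0179]
tool_rot: [0.0, 0.794, 0.607, 0.001]
contact_force: [-0.3, 0.9, -0.7]
gripper_width: 0.5
grasp_force: 0.0
t 21.4 rail xy [-0.0444 -0.176 ] z 0.0179 tool ang 1.37 shift [ 0.0056 -0.0027  0.0039] F [-0.3  0.9 -0.7]
```

Scaled: -0.001 m is -0.02, 0.003 m is 0.06.

```bash
python3 -m creep '[{"dx": 0.06,"dy": -0.02,"aperture": 0.5},{"dx": 0.06,"aperture": 0.5},{"aperture": 0.5}]';python3 -m creep '[{"dx": 0.04,"aperture": 0.5},{"dx": 0.04,"aperture": 0.5},{"aperture": 0.5}]';python3 -m creep '[{"dx": 0.04,"aperture": 0.5},{"dx": 0.04,"aperture": 0.5},{"aperture": 0.5}]';python3 -c "
from h import *
toolto(-.046,-.170,.014)"
```

```text
t: 21.7
eef_pos: [0.5353, -0.0026, 0.0173]
tool_rot: [-0.0, 0.795, 0.607, -0.0]
contact_force: [-0.0, -1.0, 0.1]
gripper_width: 0.503
grasp_force: 0.0
t: 22.0
eef_pos: [0.5352, -0.002, 0.017]
tool_rot: [0.001, 0.795, 0.606, -0.002]
contact_force: [-2.9, -6.3, 4.1]
gripper_width: 0.499
grasp_force: 3.3
t: 22.3
eef_pos: [0.535, -0.0016, 0.0168]
tool_rot: [0.002, 0.796, 0.606, -0.005]
contact_force: [-5.0, -14.3, 7.1]
gripper_width: 0.502
grasp_force: 7.3
t 22.3 rail xy [-0.0451 -0.1692] z 0.0168 tool ang 1.366 shift [-0.0009 -0.0007  0.0028] F [ -5.  -14.3   7.1]
```

The force reaches about 15 N along y with no motion (sliding took about 5 N), so the tin is up against the carton. One more press, then straight back.

Units first: shifts go in shares of 50 mm and turns go in units of 0.2 rad. So 0.002 m is 0.04, 0.001 m is 0.02.

```bash
python3 -m creep '[{"dx": 0.04,"dy": 0.02,"aperture": 0.5},{"dx": 0.02,"dy": 0.02,"aperture": 0.5},{"aperture": 0.5},{"aperture": 0.5}]';python3 -m creep '[{"dx": -0.08,"aperture": 0.5},{"dx": -0.08,"aperture": 0.5},{"dx": -0.2,"aperture": 0.5},{"dx": -0.4,"aperture": 0.5},{"dx": -0.4,"aperture": 0.5},{"dz": -0.8,"aperture": 0.5},{"dz": -0.8,"aperture": 0.5},{"dx": -0.4,"dz": -0.8,"aperture": 0.5},{"dx": -0.6,"dz": -0.8,"aperture": 0.5},{"dx": -0.6,"dz": -0.6,"aperture": 0.5},{"aperture": 0.5},{"aperture": 0.5}]';python3 - <<'E'
from h import *
im=eyes.read_camera('top'); T=cam('top');s=eyes.read_camera('side')
cv2.imwrite('pics/g_t.png',im);cv2.imwrite('pics/g_s.png',s)
old=[cv2.imread('pics/f_t.png'),cv2.imread('pics/f_s.png')]
for a,b,(y0,y1,x0,x1) in zip((im,s),old,((195,260,215,330),(215,300,190,310))):
    p,_=cv2.phaseCorrelate(np.float32(cv2.cvtColor(b[y0:y1,x0:x1],6)),np.float32(cv2.cvtColor(a[y0:y1,x0:x1],6)));print('shift',p)
c=cv2.HoughCircles(cv2.GaussianBlur(cv2.resize(cv2.cvtColor(im,6)[195:260,255:330],None,fx=4,fy=4,interpolation=2),(5,5),1),cv2.HOUGH_GRADIENT,1,200,param1=80,param2=15,minRadius=58,maxRadius=85)
u=c[0,0,:2]/4+[255,195]-.4; print(u,rail(onz(T,[u],.058)))
g=cv2.cvtColor(im,6)
for r in(226,230,234,238,242):print(r,g[r,255:278])
t0=cv2.imread('pics/top0.png');
d=cv2.absdiff(im,t0).max(2); print('others diff low_tin/scourer/bottle',[int(np.percentile(d[y-14:y+14,x-14:x+14],90)) for x,y in((175,244),(322,174),(249,152))])
E
```

```text
t: 22.7
eef_pos: [0.5351, -0.0016, 0.0165]
tool_rot: [0.002, 0.796, 0.605, -0.008]
contact_force: [-11.6, -19.7, 16.8]
gripper_width: 0.5
grasp_force: 11.4
t: 23.9
eef_pos: [0.5043, -0.1269, 0.2079]
tool_rot: [0.001, 0.795, 0.606, 0.001]
contact_force: [-1.1, -0.1, -0.4]
gripper_width: 0.496
grasp_force: 0.0
shift (-0.010270237619302236, -0.014079585420233798)
shift (0.010920658565595431, -0.01706212457490608)
[283.975 226.725] [[-0.04044922 -0.12788091]]
226 [143 144 143 140 141 142 140 132 132 131 138 161 172 188 196 194 195 190
 194 197 202 199 195]
230 [149 151 149 149 150 151 152 149 150 156 177 185 171 155 180 192 199 197
 192 193 193 193 196]
234 [154 157 153 154 153 152 152 151 150 161 173 158 152 155 163 176 187 192
 196 199 196 191 194]
238 [152 154 155 156 157 155 154 158 182 196 171 153 152 150 149 144 143 158
 171 183 191 195 197]
242 [154 153 153 151 150 151 167 197 194 166 151 152 156 156 153 154 154 151
 142 127 111 117 133]
others diff low_tin/scourer/bottle [17, 16, 16]
```

```bash
python3 -c "
from station import bot
print(bot.hand_in())"
```

```text
the job is handed in; nothing more can be done
None
```

I handed the job in after about 24 s of robot time: the soap carton is in the rail's inside corner, and the tall tin is pressed against the long leg and the carton's end. A final press of about 20 N moved nothing, but a thin lit strip between carton and tin stayed in the pictures, so that contact rests on force rather than sight. The low tin, scourer and dropper bottle look unmoved.

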